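# Open the board test fixture and hold its cover up

### The arm

A 7-joint arm with a two-finger parallel gripper is mounted at the origin on the work surface. World frame = base frame: x ahead of the robot, y to its left, z up, the work surface at z = 0. Lengths are in m, angles in rad, forces in N, time in s.
With the tool pointing down it reaches from about 0.4 to 0.85 m from the base axis. Payload 4.5 kg.
Tool frame: the origin (TCP) lies midway between the tips of the shut fingers; the grasp point (between the pads) lies 19 mm behind it; z points along the fingers, y is the line along which they close (so a half turn about z gives the same grasp; the last joint's range is limited). The gripper opens to 88 mm and grips with 3 to 60 N. Pads are 18 mm wide; open, the fingers measure 123 mm over their backs; the gripper's body (75 mm by 187 mm) begins 45 mm behind the grasp point.
Start: joints at [-1.096, 0.689, -0.195, 1.565, 0.157, 0.902, -0.215], TCP at [0.267, 0.565, 0.239] pointing down, gripper open.
Joint ranges: [-3.01, 3.01], [-0.46, 2.08], [-1.47, 1.51], [0.13, 2.56], [-1, 4.14], [0.04, 2.09], [-2.66, 2.66]. Speed limits (rad/s): [2.57, 2.57, 3.14, 3.14, 3.14, 3.14, 3.14].

### API

Orientations are given as a unit quaternion [x, y, z, w].
In Python, from plant import r gives the robot as it stands.
- The arm moves only by the tool carry_out, never from a script. Its argument "plan" is a list of rows, each an object with "rot": the turn, a rotation vector about the tool's x, y, z in rad, a list of three; "xyz": the shift along the tool's x, y, z in m, a list of three; "grip": the closure in counts, from 0 (fully open) to 255 (shut). In form: [{"rot": [wx, wy, wz], "xyz": [dx, dy, dz], "grip": grip}, ...]. A call has 1 to 8 rows; each row is the pose to reach, as a shift and turn from the pose commanded when the call began, along the tool's axes at that moment; what a row does not reach only later rows make up. A row lasts 1/12 s, in which the tool goes at most 41.7 mm and 7.16 degrees, less where a joint would pass 70% of its speed; a pose out of reach is approached as far as the arm can. A call with a gripper value outside its range is refused whole. The fingers move at their own pace and stop on an object; "squeeze" is the grip in N (left out, the last holds). Time passes only in rows, so rows that repeat a pose let the fingers close. It gives the time, the measured TCP pose, the force, the opening and the grip force at its end, in the units of the state.
- r.get_state(): the state, without advancing time (a new reading comes with each control period).
- r.snapshot(name): name is "scene" or "side" or "wrist"; returns the picture (384x512x3 uint8, red, green, blue); there is no depth.
- r.camera_params(name): a dict with "fx", "fy", "cx", "cy" (pixels), "distortion" ([k1, k2, p1, p2, k3] as OpenCV has them; the pictures are not rectified), "position" and "attitude" of the camera in the world; the wrist camera has in their place "hand_eye" (4x4, takes a point from camera to tool coordinates, whose origin is the TCP and whose axes are the flange's). Camera axes: x right, y down, z forward; pixel columns grow to the right and rows downward; lengths in m; the calibration is good to about 2 mm. A picture is of the moment at which its call begins: read the wrist's pose just before it. camera_params takes no time and is no camera call.
- r.finish_job(): hands the job in; it is judged then, once.
The state is a dict: "clock": time; "q": joint angles; "qd": joint speeds; "joint_torque": joint torques, N m; "tool_pos": TCP position; "eef_rot": TCP orientation; "contact_force": force on the tool from outside, world axes, zero at the start; "moment": the same for the moment, N m; "opening": opening from 0.0 (shut) to 1.0 (fully open); "finger_force": force on a finger pad.
Only numpy, scipy, OpenCV 4.12 (cv2) and the standard library are available. Lean on these libraries where they do the work, as an engineer would, in place of code of your own. Each camera call takes 0.05 s, during which the arm holds its last target. There are 200 camera calls.

### The job

The hinged cover of the board test fixture may or may not be caught by its catch. Tug the cover up by its bow handle to find out, before touching the release; if it is caught, slide the release thumb piece on the front housing all the way over, to the end away from the handle. Then raise the cover by the handle to about 60 degrees and finish while still holding it there by the handle, with the other things on the bench left where they are.

Things in the scene. Friction and masses are not known exactly. Their poses are not given: they have to be found in the camera images.
- fixture: grey board test fixture, fixed to the bench: base 220 (x) x 200 (y) x 60 mm high; origin at the centre of the base's underside on the bench, its x axis points from the front (handle and catch) to the hinge at the back, y to the left as seen from the front, z up. On its front an aluminium catch housing, 50 mm out from the base, 90 mm wide (y from -98 to -8 mm), its top 56 mm above the bench. A board lies inside under the clear window.
- cover (a joint): angle of the cover, rad: 0 shut (lying flat on the base), grows as the front edge goes up, stop at 1.35; about 60 degrees is 1.05. Cover: grey frame with clear window, 215 x 200 x 10 mm, about 0.55 kg (needs some 3 to 4 N at the handle); hinged along the fixture's y axis; it falls shut if let go. When caught it comes up only about 0.03 rad (some 6 mm at the handle) and then stops dead; when not caught it simply rises. Caught or not cannot be seen from outside.
- handle (a point): centre of the bar of the steel bow handle on the cover: round bar 14 mm thick, 100 mm long along the fixture's y, 38 mm above the cover's top (108 mm above the bench when shut), near the front edge; when shut at fixture x -85, y +35 mm. The point turns with the cover.
- hinge (a point): middle of the cover's hinge line, at the back edge of the base, at fixture (105, 0, 60) mm; the hinge line runs along the fixture's y axis; the handle bar is 196 mm from it
- release (a joint): travel of the release slide, m: starts at 0 to 0.004, end stop 0.020; grows towards the fixture's -y (away from the handle). It moves with about 2 N and stays where it is left; a caught cover is let go from about 0.015 on if the cover is not being pulled up meanwhile.
- thumb (a point): point in the upper part of the release thumb piece, 22 mm above the housing top: dark steel block 16 (x) x 12 (y) x 30 mm high standing on the housing top in front of the cover, its top 86 mm above the bench; at fixture x -145 mm. It can be pinched across its 12 mm (along fixture y) or pushed.
- flux_center (a point): bystander: white bottle, 44 mm across, 100 mm tall, beside the fixture; point at its centre
- reel_center (a point): bystander: metal solder reel standing on its rim face, 60 mm across, 42 mm tall; point at its centre
- jar_center (a point): bystander: glass jar with a steel cap, 52 mm across, 60 mm tall, before the fixture's right side; point at its centre
- screwdriver: bystander: black screwdriver lying on the bench; origin under its middle
- parts_tray: bystander: black divided parts tray 120 x 160 x 30 mm; origin centre of underside
- mug: bystander: white mug 76 mm across, 90 mm tall; origin centre of underside
- heatsink: bystander: finned aluminium heatsink 50 x 60 x 26 mm; origin centre of underside

How it is judged:
By the outcome, as a careful person would: the job done as asked, in the order asked, and still so for the second after the job is handed in, while the arm keeps its last pose, push and grip.
It also fails if it takes over 54 s, if anything falls off the work surface, if the arm or the gripper's body presses on something with over 40 N, if the wrist force passes 120 N, or if a joint passes its speed limit or range.

## Working session

There is one attempt and no reset: what is moved stays moved. The work goes in short steps, Python scripts to look and compute and a tool call to move; the robot and the scene stay as the last step left them, time stands still between calls to the robot, and variables do not carry over. Pictures are saved under pics/ and viewed, at most 10 in all, crops included, and the job is handed in when it is done.

Besides the shell and the picture viewer there is one more tool, called after "Call:" as a command line: name --argument value ..., lists and objects as JSON in quotes. carry_out: Moves the arm, as the interface text tells. Its arguments: {"type":"object","properties":{"plan":{"type":"array"},"squeeze":{"type":"number"}},"required":["plan"]}

```bash
mkdir -p pics
python3 - <<'E'
from plant import r
import cv2,numpy as np
a=r.snapshot("scene");b=r.snapshot("side")
cv2.imwrite("pics/a.png",a[...,::-1]);cv2.imwrite("pics/b.png",b[...,::-1])
for n in("scene","side","wrist"):print(n,r.camera_params(n))
print(r.get_state())
E
```

```text
scene {'fx': 371.3940278260597, 'fy': 371.3940278260597, 'cx': 251.28371077591976, 'cy': 190.43658626240628, 'distortion': array([-0.10128016,  0.        ,  0.        ,  0.        ,  0.        ]), 'position': array([1.14628028, 0.2495007 , 1.20545863]), 'attitude': array([ 0.5184158 ,  0.81320423, -0.22290856, -0.14232259])}
side {'fx': 391.06890219493266, 'fy': 391.06890219493266, 'cx': 257.4965689198444, 'cy': 192.90232558361262, 'distortion': array([0.02024275, 0.        , 0.        , 0.        , 0.        ]), 'position': array([ 0.11894826, -0.88946972,  0.98387763]), 'attitude': array([ 0.89172886, -0.21059218,  0.08416536, -0.39164621])}
wrist {'fx': 271.6516963308001, 'fy': 271.6516963308001, 'cx': 255.1137287770182, 'cy': 190.93090484014598, 'distortion': array([-0.02571435,  0.        ,  0.        ,  0.        ,  0.        ]), 'hand_eye': array([[-8.45370497e-04, -9.64265155e-01, -2.64937722e-01,
         6.75646709e-02],
       [ 9.99998775e-01, -4.66199770e-04, -1.49404647e-03,
         1.37164174e-04],
       [ 1.31714305e-03, -2.64938660e-01,  9.64264368e-01,
        -1.46584805e-01],
       [ 0.00000000e+00,  0.00000000e+00,  0.00000000e+00,
         1.00000000e+00]])}
{'clock': 0.1, 'q': array([-1.09618766,  0.68989945, -0.19453895,  1.56620965,  0.15727288,
        0.90252867, -0.21509326]), 'qd': array([-2.67596064e-05,  6.19143077e-05, -9.91680817e-04, -5.44507045e-03,
        2.24070996e-03, -1.29456130e-03, -7.67267791e-04]), 'joint_torque': array([-2.85948889e-03, -5.28496850e+01, -1.27136953e+00, -1.53837043e+01,
       -5.25765948e-02,  1.98691530e-03,  3.76593493e-05]), 'tool_pos': array([0.26645374, 0.56473211, 0.23799923]), 'eef_rot': array([ 2.18586516e-01,  9.75817221e-01, -8.16831660e-04, -1.36388707e-04]), 'contact_force': array([-0.10441436, -0.27111531, -0.23303127]), 'moment': array([-0.01412415, -0.00899531, -0.06068965]), 'finger_force': 0.0, 'opening': 0.9985664858895069}
```

View pics/a.png

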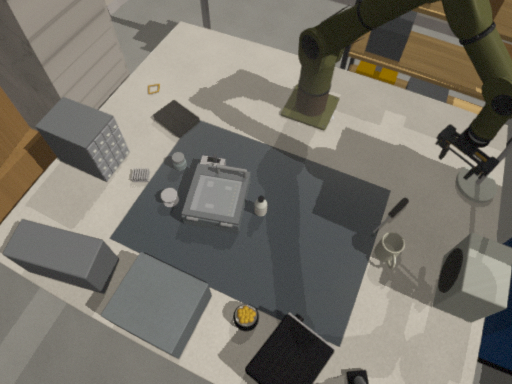

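View pics/b.png

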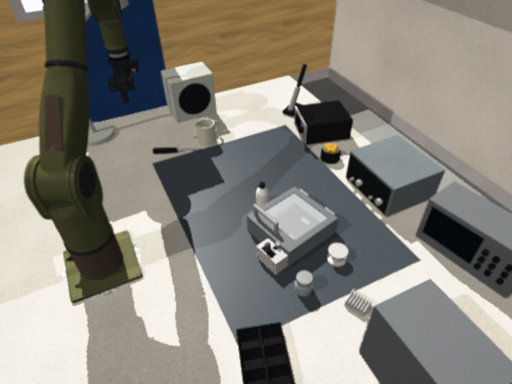

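The scene picture shows the fixture around (215,195) with its housing at (213,161). In the side picture the fixture is around (293,228), the handle near (265,220) and the housing near (270,253). I'll enlarge both.

```bash
cat > h.py <<'E'
from plant import r
import cv2,numpy as np
from scipy.spatial.transform import Rotation as R
def cam(n,st=None):
    p=r.camera_params(n);K=np.array([[p['fx'],0,p['cx']],[0,p['fy'],p['cy']],[0,0,1]])
    if n=="wrist":
        T=np.eye(4);T[:3,:3]=R.from_quat(st['eef_rot']).as_matrix();T[:3,3]=st['tool_pos'];T=T@p['hand_eye'];return K,p['distortion'],T[:3,:3],T[:3,3]
    return K,p['distortion'],R.from_quat(p['attitude']).as_matrix(),p['position']
def ray(c,uv):
    K,d,Rm,t=c;x=cv2.undistortPoints(np.array([[uv]],float),K,d)[0,0];return t,Rm@np.array([x[0],x[1],1])
def onz(c,uv,z):
    t,v=ray(c,uv);return t+v*(z-t[2])/v[2]
def proj(c,P):
    K,d,Rm,t=c;return cv2.projectPoints((np.atleast_2d(P)-t)@Rm,np.zeros(3),np.zeros(3),K,d)[0][:,0]
E
python3 - <<'E'
import cv2,numpy as np
a=cv2.imread('pics/a.png')[145:240,150:280];b=cv2.imread('pics/b.png')[175:300,235:365]
f=lambda i:cv2.resize(i,None,fx=6,fy=6,interpolation=cv2.INTER_CUBIC)
cv2.imwrite('pics/a2.png',f(a)[:600]);cv2.imwrite('pics/b2.png',cv2.resize(b,None,fx=4.8,fy=4.8,interpolation=cv2.INTER_CUBIC))
E
```

```text
(no output)
```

View pics/a2.png

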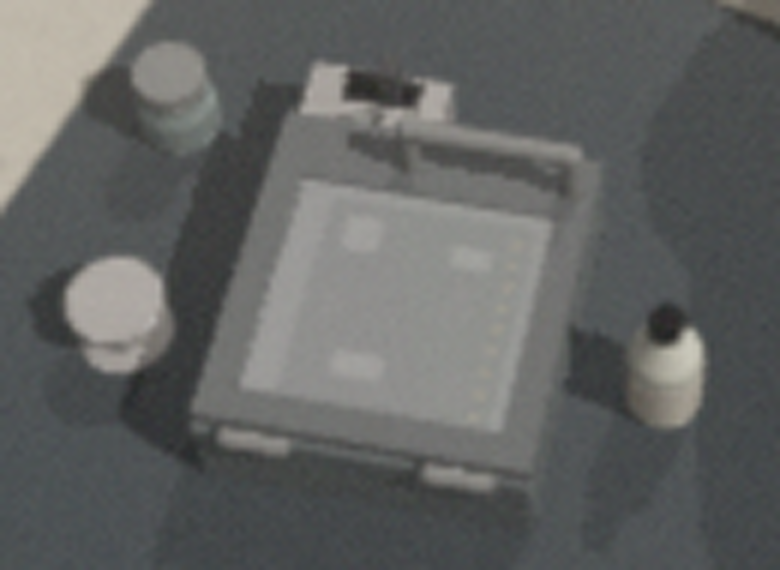

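View pics/b2.png

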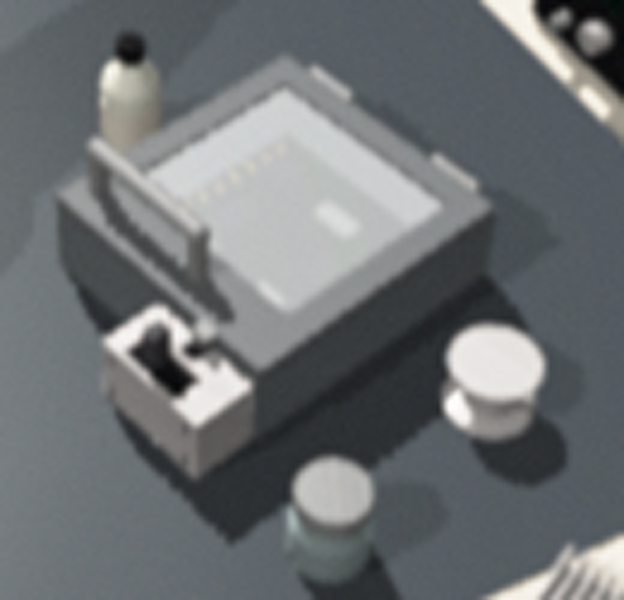

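The scene crop shows cover corners at crop (285,118), (597,165), (533,470) and (195,415), with the handle bar from (385,130) to (580,152). The side crop shows corners at (262,368), (492,208), (285,58) and (60,198), the bar from (95,145) to (205,235), and the thumb and its slot around (160,350).

```bash
cat >> h.py <<'E'
def fit2(M,P):  # M local xy -> P world xy, rigid
    m=M.mean(0);p=P.mean(0);A,B=(M-m),(P-p)
    th=np.arctan2((A[:,0]*B[:,1]-A[:,1]*B[:,0]).sum(),(A*B).sum())
    Q=np.array([[np.cos(th),-np.sin(th)],[np.sin(th),np.cos(th)]]);t=p-Q@m
    return th,t,(A@Q.T-B)
E
python3 - <<'E'
from h import *
A=lambda u,v:(150+u/6-.4,145+v/6-.4); B=lambda u,v:(235+u/4.8-.4,175+v/4.8-.4)
S,D=cam("scene"),cam("side")
M=np.array([[-.11,-.1],[-.11,.1],[.105,.1],[.105,-.1]])
for c,f,pts in((S,A,[(285,118),(597,165),(533,470),(195,415)]),(D,B,[(262,368),(60,198),(285,58),(492,208)])):
    P=np.array([onz(c,f(*p),.07)[:2] for p in pts]);th,t,res=fit2(M,P);print(np.degrees(th),t,np.abs(res).max())
for c,f,pts in((S,A,[(390,130),(580,152)]),(D,B,[(205,235),(95,145)])):
    P=np.array([onz(c,f(*p),.112) for p in pts]);print("bar",P,P.mean(0),np.linalg.norm(P[1]-P[0]))
for n,z,c,f,p in(("flux",.1,S,A,(668,322)),("flux",.1,D,B,(130,45)),("jar",.06,S,A,(168,70)),("jar",.06,D,B,(333,490)),("reel",.042,S,A,(115,300)),("reel",.042,D,B,(497,362))):print(n,onz(c,f(*p),z))
E
```

```text
14.947619210446742 [ 0.59659019 -0.14177365] 0.0036640032246454124
14.111743984752662 [ 0.59421795 -0.14783285] 0.0037122322212301134
bar [[ 0.52256746 -0.18464945  0.112     ]
 [ 0.48917766 -0.07550803  0.112     ]] [ 0.50587256 -0.13007874  0.112     ] 0.11413469108025665
bar [[ 0.51653365 -0.18791873  0.112     ]
 [ 0.49007387 -0.0836696   0.112     ]] [ 0.50330376 -0.13579417  0.112     ] 0.10755464614059884
flux [0.56601942 0.01623623 0.1       ]
flux [0.56155686 0.00727629 0.1       ]
jar [ 0.51150185 -0.35533801  0.06      ]
jar [ 0.51071786 -0.35879391  0.06      ]
reel [ 0.66316252 -0.30585614  0.042     ]
reel [ 0.66158927 -0.31189535  0.042     ]
```

```bash
cat >> h.py <<'E'
F0=np.array([.595,-.145,np.radians(14.5)])
def f2w(p,F=F0):
    c,s=np.cos(F[2]),np.sin(F[2]);return np.array([F[0]+c*p[0]-s*p[1],F[1]+s*p[0]+c*p[1],p[2]])
def Rt(yaw,tilt=0): # tool y along yaw, pointing down; tilt about fixture y, fingers pointing toward -x
    y=np.array([np.cos(yaw),np.sin(yaw),0]);z=np.array([0,0,-1.]);x=np.cross(y,z)
    return R.from_rotvec(tilt*np.array([-np.sin(yaw),np.cos(yaw),0]))*R.from_matrix(np.c_[x,y,z])
def rel(P,Rg,st=None):
    st=st or r.get_state();R0=R.from_quat(st['eef_rot'])
    print("xyz",R0.inv().apply(P-st['tool_pos']).round(4),"rot",(R0.inv()*Rg).as_rotvec().round(4))
def show():
    s=r.get_state();print(s['clock'],s['tool_pos'].round(4),'F',s['contact_force'].round(2),'M',s['moment'].round(2),s['opening'],s['finger_force']);return s
E
python3 - <<'E'
from h import *
P=f2w([-.085,.035,.23]);print(P);rel(P,Rt(F0[2]));print(Rt(F0[2]).as_matrix())
rel(np.array([.45,.2,.25]),Rt(F0[2]))
E
```

```text
[ 0.50394415 -0.13239713  0.23      ]
xyz [-0.5122 -0.5292  0.0089] rot [-1.50e-03  8.00e-04  8.77e-01]
[[-0.25038     0.96814764  0.        ]
 [ 0.96814764  0.25038     0.        ]
 [ 0.          0.         -1.        ]]
xyz [-0.3216 -0.2516 -0.0116] rot [-1.50e-03  8.00e-04  8.77e-01]
```

Call:
carry_out --plan '[{"rot":[0,0,0.125],"xyz":[-0.032,-0.025,-0.001],"grip":0},{"rot":[0,0,0.25],"xyz":[-0.064,-0.05,-0.002],"grip":0},{"rot":[0,0,0.37],"xyz":[-0.096,-0.075,-0.003],"grip":0},{"rot":[0,0,0.49],"xyz":[-0.128,-0.1,-0.005],"grip":0},{"rot":[0,0,0.61],"xyz":[-0.16,-0.125,-0.006],"grip":0},{"rot":[0,0,0.73],"xyz":[-0.192,-0.15,-0.007],"grip":0},{"rot":[0,0,0.85],"xyz":[-0.224,-0.175,-0.008],"grip":0},{"rot":[0,0,0.877],"xyz":[-0.256,-0.2,-0.009],"grip":0}]'

```text
clock: 0.77
tool_pos: [0.4132, 0.2733, 0.2477]
eef_rot: [0.614, 0.789, -0.0, 0.0]
contact_force: [0.6, 0.8, 0.4]
opening: 0.999
finger_force: 0.0
```

Run:
```python
from h import *
show();P=f2w([-.085,.035,.22]);rel(P,Rt(F0[2]))
```

```text
0.7667 [0.4132 0.2733 0.2477] F [0.59 0.82 0.44] M [-0.11  0.07 -0.01] 0.999238648429362 0.0
xyz [-0.4156 -0.0116  0.0278] rot [-0.0002  0.0003 -0.005 ]
```

Call:
carry_out --plan '[{"rot":[0,0,0],"xyz":[-0.04,-0.001,0.003],"grip":0},{"rot":[0,0,0],"xyz":[-0.08,-0.002,0.005],"grip":0},{"rot":[0,0,0],"xyz":[-0.12,-0.003,0.008],"grip":0},{"rot":[0,0,0],"xyz":[-0.16,-0.004,0.011],"grip":0},{"rot":[0,0,0],"xyz":[-0.2,-0.006,0.014],"grip":0},{"rot":[0,0,0],"xyz":[-0.24,-0.007,0.016],"grip":0},{"rot":[0,0,0],"xyz":[-0.28,-0.008,0.019],"grip":0},{"rot":[0,0,0],"xyz":[-0.32,-0.009,0.021],"grip":0}]'

```text
clock: 1.43
tool_pos: [0.484, -0.0388, 0.2264]
eef_rot: [0.612, 0.791, -0.0, -0.0]
contact_force: [0.7, 0.1, 0.3]
opening: 0.999
finger_force: 0.0
```

Call:
carry_out --plan '[{"rot":[0,0,0],"xyz":[-0.04,0,0.003],"grip":0},{"rot":[0,0,0],"xyz":[-0.07,0,0.005],"grip":0},{"rot":[0,0,0],"xyz":[-0.09,0,0.006],"grip":0},{"rot":[0,0,0],"xyz":[-0.09,0,0.006],"grip":0},{"rot":[0,0,0],"xyz":[-0.09,0,0.006],"grip":0}]'

```text
clock: 1.85
tool_pos: [0.5064, -0.1249, 0.2202]
eef_rot: [0.613, 0.79, -0.0, -0.0]
contact_force: [-0.4, 1.1, 0.0]
opening: 1.002
finger_force: 0.0
```

Run:
```python
from h import *
s=show();w=r.snapshot("wrist");np.save('w1.npy',w)
import pickle;pickle.dump(s,open('s1.pkl','wb'))
cv2.imwrite('pics/w1.png',w[...,::-1])
P=f2w([-.085,.035,.22]);rel(P,Rt(F0[2]))
c=cam("wrist",s);print(proj(c,[f2w(p) for p in([-.085,.085,.108],[-.085,-.015,.108],[-.11,-.1,.07],[-.16,-.098,.056],[-.16,-.008,.056],[.105,0,.07])]).round())
```

```text
1.85 [ 0.5064 -0.1249  0.2202] F [-0.42  1.07  0.04] M [-0.09  0.03  0.01] 1.0016682998293827 0.0
xyz [-0.0082 -0.0046  0.0004] rot [-0.0007 -0.0013  0.    ]
[[250. 143.]
 [251. 240.]
 [232. 288.]
 [195. 281.]
 [190. 216.]
 [414. 213.]]
```

View pics/w1.png

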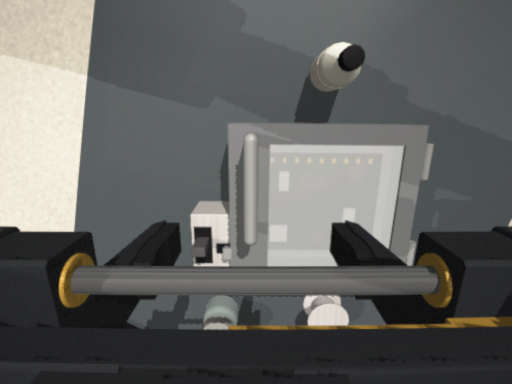

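The wrist picture shows the bar from (251,135) to (251,245), as predicted to within about 2 mm. The thumb is near (202,247) and the bottle is at (338,65). I'll move over the bar, then measure the thumb from a crop.

Run:
```python
from h import *
import pickle
w=np.load('w1.npy')[190:290,170:270];cv2.imwrite('pics/w1c.png',cv2.resize(w,None,fx=6,fy=6,interpolation=cv2.INTER_CUBIC)[...,::-1])
c=cam("wrist",pickle.load(open('s1.pkl','rb')))
for y in(-.03,-.04,-.05,-.06,-.07):print(y,((proj(c,[f2w([-.145,y,z]) for z in(.086,.056)])-[170,190])*6).round().tolist())
```

```text
-0.03 [[173.0, 322.0], [202.0, 257.0]]
-0.04 [[176.0, 370.0], [204.0, 301.0]]
-0.05 [[179.0, 417.0], [207.0, 345.0]]
-0.06 [[182.0, 463.0], [210.0, 387.0]]
-0.07 [[185.0, 508.0], [212.0, 429.0]]
```

View pics/w1c.png

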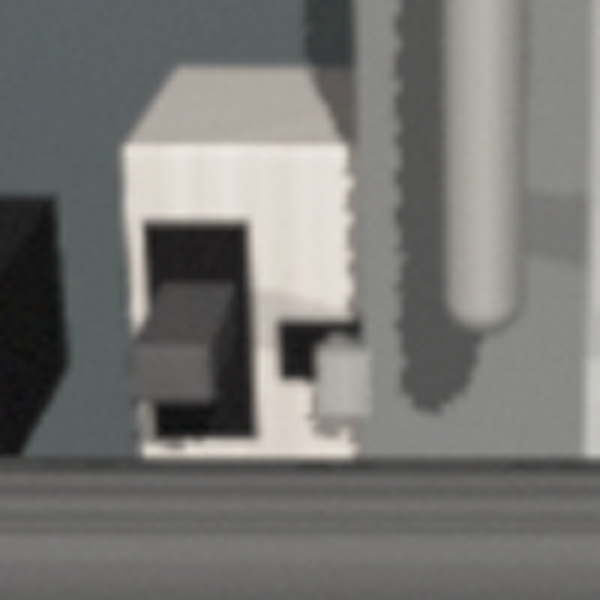

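Call:
carry_out --plan '[{"rot":[0,0,0],"xyz":[-0.007,-0.004,0.03],"grip":0},{"rot":[0,0,0],"xyz":[-0.007,-0.004,0.06],"grip":60},{"rot":[0,0,0],"xyz":[-0.007,-0.004,0.09],"grip":90},{"rot":[0,0,0],"xyz":[-0.007,-0.004,0.108],"grip":110},{"rot":[0,0,0],"xyz":[-0.007,-0.004,0.126],"grip":120},{"rot":[0,0,0],"xyz":[-0.007,-0.004,0.126],"grip":120},{"rot":[0,0,0],"xyz":[-0.007,-0.004,0.126],"grip":120}]' --squeeze 25

```text
clock: 2.48
tool_pos: [0.5042, -0.1298, 0.0944]
eef_rot: [0.611, 0.792, -0.0, -0.001]
contact_force: [0.6, 0.2, 0.1]
opening: 0.567
finger_force: 0.0
```

In the crop, the thumb's top face is centred at (174,373), so it sits at fixture y ≈ −0.040. Now I'll close on the bar.

Call:
carry_out --plan '[{"rot":[0,0,0],"xyz":[0,0,0],"grip":180},{"rot":[0,0,0],"xyz":[0,0,0],"grip":255},{"rot":[0,0,0],"xyz":[0,0,0],"grip":255},{"rot":[0,0,0],"xyz":[0,0,0],"grip":255},{"rot":[0,0,0],"xyz":[0,0,0],"grip":255},{"rot":[0,0,0],"xyz":[0,0,0],"grip":255}]' --squeeze 25

```text
clock: 2.98
tool_pos: [0.5032, -0.1323, 0.0951]
eef_rot: [0.613, 0.79, -0.001, -0.001]
contact_force: [-3.9, -1.1, 6.6]
opening: 0.149
finger_force: 25.0
```

Call:
carry_out --plan '[{"rot":[0,0,0],"xyz":[0,0,-0.002],"grip":255},{"rot":[0,0,0],"xyz":[0,0,-0.004],"grip":255},{"rot":[0,0,0],"xyz":[0,0,-0.006],"grip":255},{"rot":[0,0,0],"xyz":[0,0,-0.006],"grip":255}]'

```text
clock: 3.32
tool_pos: [0.5046, -0.1319, 0.1006]
eef_rot: [0.612, 0.791, -0.0, -0.0]
contact_force: [-1.4, -2.2, -4.9]
opening: 0.147
finger_force: 25.0
```

Call:
carry_out --plan '[{"rot":[0,0,0],"xyz":[0,0,-0.001],"grip":255},{"rot":[0,0,0],"xyz":[0,0,-0.002],"grip":255},{"rot":[0,0,0],"xyz":[0,0,-0.003],"grip":255},{"rot":[0,0,0],"xyz":[0,0,-0.004],"grip":255},{"rot":[0,0,0],"xyz":[0,0,-0.004],"grip":255}]'

```text
clock: 3.73
tool_pos: [0.5046, -0.1316, 0.1024]
eef_rot: [0.612, 0.791, -0.0, -0.001]
contact_force: [4.1, -2.9, -29.2]
opening: 0.147
finger_force: 25.0
```

The tug came up about 7 mm and then stopped hard at 29 N, so the cover is caught. I'll lower it and let go.

Call:
carry_out --plan '[{"rot":[0,0,0],"xyz":[0,0,0.004],"grip":255},{"rot":[0,0,0],"xyz":[0,0,0.008],"grip":255},{"rot":[0,0,0],"xyz":[0,0,0.01],"grip":255},{"rot":[0,0,0],"xyz":[0,0,0.01],"grip":255},{"rot":[0,0,0],"xyz":[0,0,0.01],"grip":180},{"rot":[0,0,0],"xyz":[0,0,0.01],"grip":130},{"rot":[0,0,0],"xyz":[0,0,0.01],"grip":130},{"rot":[0,0,0],"xyz":[0,0,0.01],"grip":130}]'

```text
clock: 4.4
tool_pos: [0.5057, -0.1315, 0.0951]
eef_rot: [0.612, 0.791, 0.001, 0.001]
contact_force: [0.1, 0.3, 0.4]
opening: 0.426
finger_force: 0.0
```

Run:
```python
from h import *
show()
for p in([-.085,.035,.16],[-.145,-.008,.16],[-.145,-.008,.07]):print(p);rel(f2w(p),Rt(F0[2]))
```

```text
4.4 [ 0.5057 -0.1315  0.0951] F [0.05 0.29 0.38] M [-0.06  0.06 -0.02] 0.42614801700376986 0.0
[-0.085, 0.035, 0.16]
xyz [-0.0005 -0.0018 -0.0649] rot [0.0021 0.0003 0.0005]
[-0.145, -0.008, 0.16]
xyz [-0.0434 -0.0618 -0.065 ] rot [0.0021 0.0003 0.0005]
[-0.145, -0.008, 0.07]
xyz [-0.0434 -0.062   0.025 ] rot [0.0021 0.0003 0.0005]
```

Call:
carry_out --plan '[{"rot":[0,0,0],"xyz":[0,-0.001,-0.035],"grip":130},{"rot":[0,0,0],"xyz":[0,-0.002,-0.065],"grip":130},{"rot":[0,0,0],"xyz":[-0.02,-0.03,-0.065],"grip":255},{"rot":[0,0,0],"xyz":[-0.0385,-0.062,-0.065],"grip":255},{"rot":[0,0,0],"xyz":[-0.0385,-0.062,-0.065],"grip":255},{"rot":[0,0,0],"xyz":[-0.0385,-0.062,-0.065],"grip":255},{"rot":[0,0,0],"xyz":[-0.0385,-0.062,-0.065],"grip":255}]'

```text
clock: 4.98
tool_pos: [0.455, -0.1844, 0.1598]
eef_rot: [0.612, 0.791, 0.001, 0.0]
contact_force: [0.7, 1.7, 0.6]
opening: 0.136
finger_force: 0.0
```

Call:
carry_out --plan '[{"rot":[0,0,0],"xyz":[0,0,0.03],"grip":255},{"rot":[0,0,0],"xyz":[0,0,0.06],"grip":255},{"rot":[0,0,0],"xyz":[0,0,0.088],"grip":255},{"rot":[0,0,0],"xyz":[0,0,0.088],"grip":255},{"rot":[0,0,0],"xyz":[0,0,0.088],"grip":255}]'

```text
clock: 5.4
tool_pos: [0.4544, -0.1831, 0.0708]
eef_rot: [0.611, 0.791, -0.0, -0.001]
contact_force: [0.0, 0.1, 0.6]
opening: 0.004
finger_force: 0.0
```

Run:
```python
from h import *
s=show();w=r.snapshot("wrist")
cv2.imwrite('pics/w2.png',w[...,::-1])
for y in(-.022,-.045):rel(f2w([-.145,y,.072]),Rt(F0[2]))
```

```text
5.4 [ 0.4544 -0.1831  0.0708] F [0.01 0.1  0.57] M [-0.07  0.04 -0.  ] 0.004011454507909442 0.0
xyz [-0.0195  0.0001 -0.    ] rot [ 0.0004 -0.0005  0.0016]
xyz [-0.0425  0.     -0.0001] rot [ 0.0004 -0.0005  0.0016]
```

View pics/w2.png

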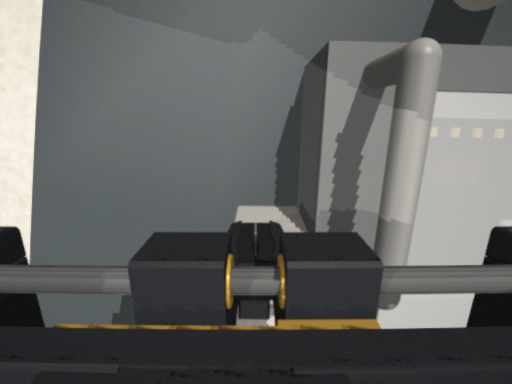

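The closed fingers stand over the housing at (255,240), on the handle side of the thumb, which they hide. I'll push along −y (tool −x).

Call:
carry_out --plan '[{"rot":[0,0,0],"xyz":[-0.008,0,0],"grip":255},{"rot":[0,0,0],"xyz":[-0.016,0,0],"grip":255},{"rot":[0,0,0],"xyz":[-0.022,0,0],"grip":255},{"rot":[0,0,0],"xyz":[-0.025,0,0],"grip":255},{"rot":[0,0,0],"xyz":[-0.028,0,0],"grip":255},{"rot":[0,0,0],"xyz":[-0.031,0,0],"grip":255}]'

```text
clock: 5.95
tool_pos: [0.4622, -0.2145, 0.0721]
eef_rot: [0.612, 0.791, 0.0, -0.0]
contact_force: [0.5, 3.3, 1.5]
opening: 0.005
finger_force: 1.1
```

Call:
carry_out --plan '[{"rot":[0,0,0],"xyz":[-0.002,0,0],"grip":255},{"rot":[0,0,0],"xyz":[-0.004,0,0],"grip":255},{"rot":[0,0,0],"xyz":[-0.006,0,0],"grip":255}]'

```text
clock: 6.2
tool_pos: [0.4634, -0.2203, 0.0717]
eef_rot: [0.612, 0.791, 0.0, -0.0]
contact_force: [0.0, 2.6, 2.3]
opening: 0.002
finger_force: 1.1
```

Call:
carry_out --plan '[{"rot":[0,0,0],"xyz":[-0.001,0,0],"grip":255},{"rot":[0,0,0],"xyz":[-0.002,0,0],"grip":255},{"rot":[0,0,0],"xyz":[-0.003,0,0],"grip":255}]'

```text
clock: 6.45
tool_pos: [0.4637, -0.2215, 0.0715]
eef_rot: [0.612, 0.791, 0.0, -0.001]
contact_force: [-1.6, 7.9, 4.5]
opening: 0.001
finger_force: 3.9
```

Call:
carry_out --plan '[{"rot":[0,0,0],"xyz":[-0.0015,0,0],"grip":255},{"rot":[0,0,0],"xyz":[-0.003,0,0],"grip":255},{"rot":[0,0,0],"xyz":[-0.003,0,0],"grip":255}]'

```text
clock: 6.7
tool_pos: [0.4637, -0.2226, 0.0715]
eef_rot: [0.611, 0.792, 0.001, -0.003]
contact_force: [-1.5, 8.3, 5.5]
opening: 0.003
finger_force: 16.0
```

Run:
```python
from h import *
s=show();c,sn=np.cos(F0[2]),np.sin(F0[2]);d=s['tool_pos'][:2]-F0[:2];print("fixture xy",c*d[0]+sn*d[1],-sn*d[0]+c*d[1])
```

```text
6.7 [ 0.4637 -0.2226  0.0715] F [-1.51  8.33  5.48] M [ 1.96  0.46 -0.  ] 0.003079128094176722 16.00302875507623
fixture xy -0.14653029326940323 -0.04222220716688218
```

Call:
carry_out --plan '[{"rot":[0,0,0],"xyz":[-0.0015,0,0],"grip":255},{"rot":[0,0,0],"xyz":[-0.003,0,0],"grip":255},{"rot":[0,0,0],"xyz":[-0.003,0,0],"grip":255},{"rot":[0,0,0],"xyz":[-0.003,0,0],"grip":255}]'

```text
clock: 7.03
tool_pos: [0.4637, -0.2226, 0.0714]
eef_rot: [0.61, 0.792, 0.002, -0.005]
contact_force: [-3.8, 15.5, 10.0]
opening: 0.003
finger_force: 18.5
```

It is firmly at the stop: no travel between 8 N and 15 N. I'll back off and check by camera from over the handle.

Call:
carry_out --plan '[{"rot":[0,0,0],"xyz":[0.008,0,0],"grip":255},{"rot":[0,0,0],"xyz":[0.016,0,0],"grip":255},{"rot":[0,0,0],"xyz":[0.025,0,0],"grip":255},{"rot":[0,0,0],"xyz":[0.025,0,-0.04],"grip":255},{"rot":[0,0,0],"xyz":[0.025,0,-0.08],"grip":200},{"rot":[0,0,0],"xyz":[0.04,0.02,-0.1],"grip":120},{"rot":[0,0,0],"xyz":[0.06,0.045,-0.12],"grip":60},{"rot":[0,0,0],"xyz":[0.08,0.06,-0.14],"grip":0}]'

```text
clock: 7.7
tool_pos: [0.5061, -0.1358, 0.2134]
eef_rot: [0.613, 0.79, 0.001, 0.002]
contact_force: [0.3, -0.3, 0.1]
opening: 0.28
finger_force: 0.0
```

Call:
carry_out --plan '[{"rot":[0,0,0],"xyz":[0,0,0],"grip":0},{"rot":[0,0,0],"xyz":[0,0,0],"grip":0},{"rot":[0,0,0],"xyz":[0,0,0],"grip":0}]'

```text
clock: 7.95
tool_pos: [0.503, -0.1373, 0.2114]
eef_rot: [0.612, 0.79, -0.001, -0.0]
contact_force: [0.1, -0.1, -0.3]
opening: 0.511
finger_force: 0.0
```

Run:
```python
from h import *
s=show();w=r.snapshot("wrist");c=cam("wrist",s)
x,y=map(int,proj(c,f2w([-.145,-.05,.086]))[0]);x0,y0=x-45,y-60;print(x,y)
cv2.imwrite('pics/w3.png',cv2.resize(w[y0:y0+100,x0:x0+100],None,fx=6,fy=6,interpolation=cv2.INTER_CUBIC)[...,::-1])
for yy in(-.04,-.05,-.055,-.06,-.065):print(yy,((proj(c,[f2w([-.145,yy,.086])])-[x0,y0])*6).round().tolist())
print(((proj(c,[f2w([-.085,.035,.108])])-[x0,y0])*6+0).round())
rel(f2w([-.085,.035,.095]),Rt(F0[2]))
```

```text
7.95 [ 0.503  -0.1373  0.2114] F [ 0.1  -0.11 -0.32] M [-0.07  0.07 -0.03] 0.5112646669013605 0.0
203 254
-0.04 [[269.0, 313.0]]
-0.05 [[272.0, 362.0]]
-0.055 [[273.0, 386.0]]
-0.06 [[275.0, 410.0]]
-0.065 [[276.0, 434.0]]
[[596. -53.]]
xyz [0.0049 0.0029 0.116 ] rot [-0.0022  0.0003 -0.0018]
```

View pics/w3.png

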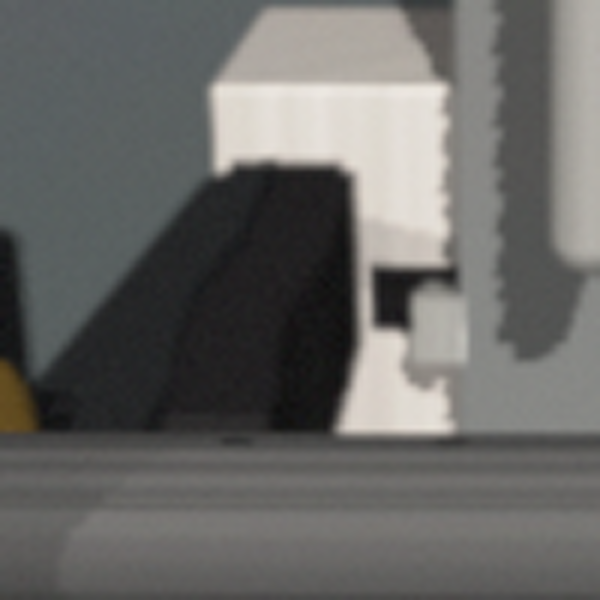

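The finger hides the thumb in this crop, but the stop was felt clearly. Next I'll regrasp the handle and lift gently.

Call:
carry_out --plan '[{"rot":[0,0,0],"xyz":[0.004,0.003,0.03],"grip":90},{"rot":[0,0,0],"xyz":[0.005,0.003,0.06],"grip":120},{"rot":[0,0,0],"xyz":[0.005,0.003,0.09],"grip":120},{"rot":[0,0,0],"xyz":[0.005,0.003,0.116],"grip":120},{"rot":[0,0,0],"xyz":[0.005,0.003,0.116],"grip":120},{"rot":[0,0,0],"xyz":[0.005,0.003,0.116],"grip":255},{"rot":[0,0,0],"xyz":[0.005,0.003,0.116],"grip":255},{"rot":[0,0,0],"xyz":[0.005,0.003,0.116],"grip":255}]' --squeeze 20

```text
clock: 8.67
tool_pos: [0.5063, -0.1318, 0.0971]
eef_rot: [0.613, 0.79, 0.0, 0.001]
contact_force: [-0.1, 0.8, -0.1]
opening: 0.328
finger_force: 0.0
```

Call:
carry_out --plan '[{"rot":[0,0,0],"xyz":[0,0,0],"grip":255},{"rot":[0,0,0],"xyz":[0,0,0],"grip":255},{"rot":[0,0,0],"xyz":[0,0,0],"grip":255}]'

```text
clock: 8.92
tool_pos: [0.5032, -0.1322, 0.0967]
eef_rot: [0.613, 0.79, -0.002, -0.001]
contact_force: [-4.0, -2.0, 6.4]
opening: 0.153
finger_force: 20.0
```

Call:
carry_out --plan '[{"rot":[0,0,0],"xyz":[0,0.0005,-0.003],"grip":255},{"rot":[0,0,0],"xyz":[0,0.001,-0.006],"grip":255},{"rot":[0,0,0],"xyz":[0,0.002,-0.009],"grip":255},{"rot":[0,0,0],"xyz":[0,0.003,-0.012],"grip":255},{"rot":[0,0,0],"xyz":[0,0.003,-0.012],"grip":255}]'

```text
clock: 9.33
tool_pos: [0.5062, -0.1314, 0.108]
eef_rot: [0.613, 0.79, -0.002, -0.001]
contact_force: [-4.8, -4.2, -3.0]
opening: 0.152
finger_force: 20.0
```

The cover is free: it rose past 11 mm with a load of about 3 N. I'll compute the arc.

Run:
```python
import numpy as np
b=lambda d:.196*np.array([-np.cos(np.radians(14.2+d)),np.sin(np.radians(14.2+d))])
for a,e in((3.6,32),(32,60)):
    print([(b(t)-b(a)).round(3).tolist() for t in np.linspace(a,e,9)[1:]])
```

```text
[[0.004, 0.011], [0.009, 0.023], [0.014, 0.033], [0.02, 0.044], [0.027, 0.054], [0.035, 0.064], [0.042, 0.073], [0.051, 0.082]]
[[0.009, 0.008], [0.018, 0.015], [0.028, 0.022], [0.038, 0.029], [0.049, 0.034], [0.06, 0.039], [0.071, 0.044], [0.082, 0.047]]
```

Call:
carry_out --plan '[{"rot":[0,0,0],"xyz":[0,0.004,-0.011],"grip":255},{"rot":[0,0,0],"xyz":[0,0.009,-0.023],"grip":255},{"rot":[0,0,0],"xyz":[0,0.014,-0.033],"grip":255},{"rot":[0,0,0],"xyz":[0,0.02,-0.044],"grip":255},{"rot":[0,0,0],"xyz":[0,0.027,-0.054],"grip":255},{"rot":[0,0,0],"xyz":[0,0.035,-0.064],"grip":255},{"rot":[0,0,0],"xyz":[0,0.042,-0.073],"grip":255},{"rot":[0,0,0],"xyz":[0,0.051,-0.082],"grip":255}]'

```text
clock: 10.0
tool_pos: [0.5526, -0.1199, 0.1901]
eef_rot: [0.613, 0.79, -0.004, -0.003]
contact_force: [-12.0, -5.5, 6.4]
opening: 0.154
finger_force: 20.0
```

```bash
cat >> h.py <<'E'
def ang():
    s=show();d=s['tool_pos']-R.from_quat(s['eef_rot']).apply([0,0,.0125])*1;P=d
    # bar = TCP moved 12.5 mm back along the tool
    c,sn=np.cos(F0[2]),np.sin(F0[2]);q=P[:2]-F0[:2];fx=c*q[0]+sn*q[1];fy=-sn*q[0]+c*q[1]
    v=np.array([fx-.105,P[2]-.06]);print("fix",fx,fy,"r",np.hypot(*v),"deg",np.degrees(np.arctan2(v[1],-v[0]))-14.2)
E
python3 -c "
from h import *
ang()"
```

```text
10.0 [ 0.5526 -0.1199  0.1901] F [-11.97  -5.5    6.43] M [-1.07  2.65 -0.1 ] 0.1535415254731646 20.0003582239151
fix -0.03461825287631887 0.03493431080596744 r 0.19959518922080877 deg 31.41252771232003
```

Call:
carry_out --plan '[{"rot":[0,0,0],"xyz":[0,0.008,-0.009],"grip":255},{"rot":[0,0,0],"xyz":[0,0.017,-0.016],"grip":255},{"rot":[0,0,0],"xyz":[0,0.026,-0.024],"grip":255},{"rot":[0,0,0],"xyz":[0,0.036,-0.03],"grip":255}]'

```text
clock: 10.33
tool_pos: [0.59, -0.1107, 0.2213]
eef_rot: [0.613, 0.79, -0.003, -0.001]
contact_force: [-9.3, -5.4, 7.7]
opening: 0.149
finger_force: 20.0
```

```bash
python3 -c "
from h import *
ang()"
```

```text
10.3333 [ 0.59   -0.1107  0.2213] F [-9.34 -5.36  7.67] M [-0.93  1.93 -0.03] 0.14880910948273515 19.999229907989502
fix 0.003818965871696359 0.03451818280593601 r 0.2011259107738263 deg 45.59647664223537
```

Call:
carry_out --plan '[{"rot":[0,0,0],"xyz":[0,0.01,-0.006],"grip":255},{"rot":[0,0,0],"xyz":[0,0.021,-0.011],"grip":255},{"rot":[0,0,0],"xyz":[0,0.032,-0.016],"grip":255},{"rot":[0,0,0],"xyz":[0,0.043,-0.019],"grip":255},{"rot":[0,0,0],"xyz":[0,0.043,-0.019],"grip":255},{"rot":[0,0,0],"xyz":[0,0.043,-0.019],"grip":255}]'

```text
clock: 10.83
tool_pos: [0.6358, -0.0992, 0.241]
eef_rot: [0.612, 0.791, 0.0, 0.002]
contact_force: [-2.4, -2.2, 6.7]
opening: 0.15
finger_force: 20.0
```

Run:
```python
from h import *
ang()
b=r.snapshot("side")[150:300,220:380]
a=r.snapshot("scene")[130:250,150:280]
f=lambda i:cv2.resize(i,(400,int(400*i.shape[0]/i.shape[1])),interpolation=cv2.INTER_CUBIC)
A,B=f(a),f(b);h=max(len(A),len(B));p=lambda i:np.pad(i,((0,h-len(i)),(0,0),(0,0)))
cv2.imwrite('pics/e.png',np.hstack([p(A),p(B)])[...,::-1])
```

```text
10.8333 [ 0.6358 -0.0992  0.241 ] F [-2.4  -2.23  6.75] M [-0.75  0.66 -0.04] 0.1500597390855141 20.005646646022797
fix 0.050921290773481884 0.0341647581892716 r 0.20090587390406905 deg 60.18485786040954
```

View pics/e.png

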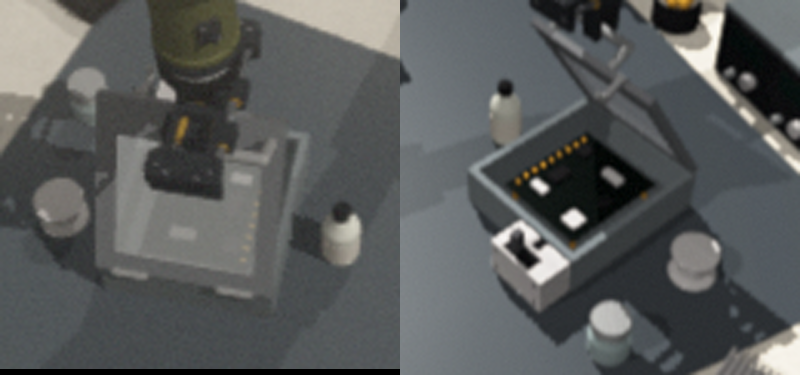

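The cover is up at about 60° and the gripper is on the bar. The bottle, jar and reel have not moved. One last picture: the thumb before and after, in the side view.

Run:
```python
from h import *
b0=cv2.imread('pics/b.png')[235:280,250:295];b1=r.snapshot("side")[235:280,250:295,::-1]
cv2.imwrite('pics/t.png',cv2.resize(np.hstack([b0,b1]),None,fx=8,fy=8,interpolation=cv2.INTER_CUBIC))
c=cam("side")
for y in(-.0405,-.057):print((proj(c,[f2w([-.145,y,z]) for z in(.086,.056)])-[250,235])*8)
```

```text
[[135.97206307  60.40484812]
 [135.84864309 111.87219195]]
[[165.79623693  86.37017758]
 [165.15719117 137.80190914]]
```

View pics/t.png

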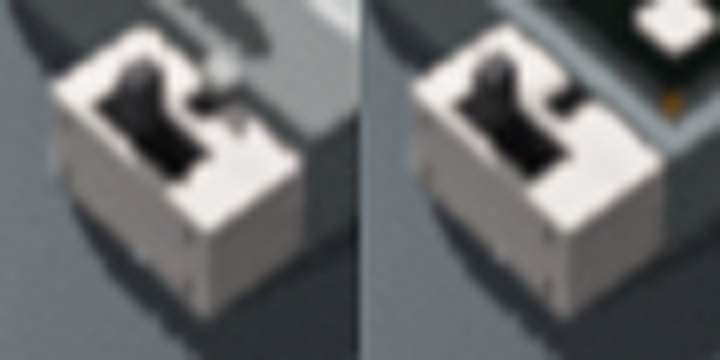

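The thumb is now slightly on the handle side of where it began: (130,65) against (140,68) in the panel. The shift of about 3.5 mm, plus the 16.5 mm pushed, matches the full 20 mm travel. So I did reach the stop and free the catch, but my sideways retreat dragged the thumb back. I'll lower the cover, push again with one finger's solid side, retreat straight up, and then lift again.

Call:
carry_out --plan '[{"rot":[0,0,0],"xyz":[0,-0.011,0.003],"grip":255},{"rot":[0,0,0],"xyz":[0,-0.022,0.008],"grip":255},{"rot":[0,0,0],"xyz":[0,-0.033,0.013],"grip":255},{"rot":[0,0,0],"xyz":[0,-0.043,0.019],"grip":255},{"rot":[0,0,0],"xyz":[0,-0.053,0.025],"grip":255},{"rot":[0,0,0],"xyz":[0,-0.062,0.033],"grip":255},{"rot":[0,0,0],"xyz":[0,-0.071,0.04],"grip":255},{"rot":[0,0,0],"xyz":[0,-0.079,0.049],"grip":255}]'

```text
clock: 11.65
tool_pos: [0.5558, -0.1188, 0.1908]
eef_rot: [0.613, 0.79, -0.001, -0.0]
contact_force: [-8.7, -3.7, 6.4]
opening: 0.151
finger_force: 20.0
```

Call:
carry_out --plan '[{"rot":[0,0,0],"xyz":[0,-0.009,0.009],"grip":255},{"rot":[0,0,0],"xyz":[0,-0.016,0.018],"grip":255},{"rot":[0,0,0],"xyz":[0,-0.024,0.028],"grip":255},{"rot":[0,0,0],"xyz":[0,-0.031,0.038],"grip":255},{"rot":[0,0,0],"xyz":[0,-0.037,0.049],"grip":255},{"rot":[0,0,0],"xyz":[0,-0.042,0.059],"grip":255},{"rot":[0,0,0],"xyz":[0,-0.047,0.071],"grip":255},{"rot":[0,0,0],"xyz":[0,-0.051,0.082],"grip":255}]'

```text
clock: 12.32
tool_pos: [0.5069, -0.131, 0.1075]
eef_rot: [0.613, 0.79, -0.001, -0.001]
contact_force: [-4.0, -3.7, 0.0]
opening: 0.153
finger_force: 20.0
```

Call:
carry_out --plan '[{"rot":[0,0,0],"xyz":[0,-0.001,0.004],"grip":255},{"rot":[0,0,0],"xyz":[0,-0.002,0.008],"grip":255},{"rot":[0,0,0],"xyz":[0,-0.003,0.011],"grip":255},{"rot":[0,0,0],"xyz":[0,-0.003,0.011],"grip":255}]'

```text
clock: 12.65
tool_pos: [0.5037, -0.1317, 0.0964]
eef_rot: [0.613, 0.79, -0.001, -0.001]
contact_force: [-5.3, -4.0, -1.2]
opening: 0.151
finger_force: 20.0
```

```bash
python3 -c "
from h import *
ang()"
```

```text
12.65 [ 0.5037 -0.1317  0.0964] F [-5.28 -4.01 -1.19] M [-0.63  0.94 -0.07] 0.15130951191787 19.98593086773326
fix -0.08498287588862917 0.035745586758400213 r 0.1961751832973788 deg 0.23413963190565923
```

Call:
carry_out --plan '[{"rot":[0,0,0],"xyz":[0,0,0],"grip":180},{"rot":[0,0,0],"xyz":[0,0,0],"grip":130},{"rot":[0,0,0],"xyz":[0,0,0],"grip":130},{"rot":[0,0,0],"xyz":[0,0,0],"grip":130},{"rot":[0,0,0],"xyz":[0,0,-0.035],"grip":130},{"rot":[0,0,0],"xyz":[0,0,-0.065],"grip":130},{"rot":[0,0,0],"xyz":[-0.02,-0.035,-0.065],"grip":255},{"rot":[0,0,0],"xyz":[-0.04,-0.07,-0.065],"grip":255}]'

```text
clock: 13.32
tool_pos: [0.4517, -0.1862, 0.1638]
eef_rot: [0.61, 0.793, 0.002, 0.004]
contact_force: [-0.2, -1.3, 0.0]
opening: 0.36
finger_force: 0.0
```

Call:
carry_out --plan '[{"rot":[0,0,0],"xyz":[0,0,0],"grip":255},{"rot":[0,0,0],"xyz":[0,0,0],"grip":255},{"rot":[0,0,0],"xyz":[0,0,0],"grip":255},{"rot":[0,0,0],"xyz":[0,0,0],"grip":255}]'

```text
clock: 13.65
tool_pos: [0.4494, -0.1861, 0.1618]
eef_rot: [0.611, 0.791, 0.001, 0.001]
contact_force: [-0.4, -1.0, -0.6]
opening: 0.06
finger_force: 0.0
```

Run:
```python
from h import *
show();rel(f2w([-.155,-.004,.073]),Rt(F0[2]))
```

```text
13.65 [ 0.4494 -0.1861  0.1618] F [-0.36 -1.01 -0.64] M [-0.02 -0.01  0.02] 0.060172818645333796 0.0
xyz [-0.0006 -0.0039  0.0888] rot [ 0.0022 -0.0001  0.0022]
```

Call:
carry_out --plan '[{"rot":[0,0,0],"xyz":[0,-0.004,0.03],"grip":255},{"rot":[0,0,0],"xyz":[0,-0.004,0.06],"grip":255},{"rot":[0,0,0],"xyz":[0,-0.004,0.089],"grip":255},{"rot":[0,0,0],"xyz":[0,-0.004,0.089],"grip":255},{"rot":[0,0,0],"xyz":[-0.01,-0.004,0.089],"grip":255},{"rot":[0,0,0],"xyz":[-0.017,-0.004,0.089],"grip":255},{"rot":[0,0,0],"xyz":[-0.021,-0.004,0.089],"grip":255},{"rot":[0,0,0],"xyz":[-0.025,-0.004,0.089],"grip":255}]' --squeeze 10

```text
clock: 14.32
tool_pos: [0.4514, -0.2133, 0.0742]
eef_rot: [0.612, 0.791, 0.001, 0.001]
contact_force: [1.1, 2.4, 0.7]
opening: 0.007
finger_force: 0.8
```

Call:
carry_out --plan '[{"rot":[0,0,0],"xyz":[-0.003,0,0],"grip":255},{"rot":[0,0,0],"xyz":[-0.006,0,0],"grip":255},{"rot":[0,0,0],"xyz":[-0.009,0,0],"grip":255},{"rot":[0,0,0],"xyz":[-0.012,0,0],"grip":255}]'

```text
clock: 14.65
tool_pos: [0.4532, -0.2239, 0.0731]
eef_rot: [0.612, 0.791, 0.0, -0.0]
contact_force: [-0.4, 10.9, 6.9]
opening: 0.005
finger_force: 6.0
```

Call:
carry_out --plan '[{"rot":[0,0,0],"xyz":[-0.0015,0,0],"grip":255},{"rot":[0,0,0],"xyz":[-0.003,0,0],"grip":255},{"rot":[0,0,0],"xyz":[-0.004,0,0],"grip":255},{"rot":[0,0,0],"xyz":[-0.004,0,0],"grip":255}]'

```text
clock: 14.98
tool_pos: [0.453, -0.2239, 0.0728]
eef_rot: [0.611, 0.792, 0.001, -0.003]
contact_force: [-1.9, 11.0, 7.2]
opening: 0.006
finger_force: 5.2
```

Run:
```python
from h import *
ang()
```

```text
14.9833 [ 0.453  -0.2239  0.0728] F [-1.86 10.95  7.2 ] M [2.04 0.37 0.14] 0.006180109189835729 5.203297287225723
fix -0.1571938206500187 -0.04091450875372399 r 0.26341065542674785 deg -8.690602651215
```

It is at the stop again, at the same y. I'll relieve most of the push and go straight up, then check the thumb numerically in the side and scene views.

Call:
carry_out --plan '[{"rot":[0,0,0],"xyz":[0.0025,0,0],"grip":255},{"rot":[0,0,0],"xyz":[0.0025,0,0],"grip":255},{"rot":[0,0,0],"xyz":[0.0025,0,-0.01],"grip":255},{"rot":[0,0,0],"xyz":[0.0025,0,-0.025],"grip":255},{"rot":[0,0,0],"xyz":[0.0025,0,-0.06],"grip":255},{"rot":[0,0,0],"xyz":[0.0025,0,-0.1],"grip":255},{"rot":[0,0,0],"xyz":[0.035,0.015,-0.13],"grip":255},{"rot":[0,0,0],"xyz":[0.07,0.03,-0.14],"grip":255}]'

```text
clock: 15.65
tool_pos: [0.467, -0.1598, 0.2162]
eef_rot: [0.616, 0.787, 0.0, 0.005]
contact_force: [1.3, 0.7, 1.6]
opening: 0.006
finger_force: 0.0
```

Run:
```python
from h import *
s=show();b0=cv2.cvtColor(cv2.imread('pics/b.png'),cv2.COLOR_BGR2GRAY);b=cv2.cvtColor(r.snapshot("side"),cv2.COLOR_RGB2GRAY)
c=cam("side");print(proj(c,[f2w([-.145,y,.086]) for y in(-.037,-.0405,-.057)]).round(1))
print(b0[238:262,260:280]);print(b[238:262,260:280])
```

```text
15.65 [ 0.467  -0.1598  0.2162] F [1.27 0.7  1.65] M [-0.   -0.01 -0.01] 0.006419388711873136 0.0
[[266.2 241.9]
 [267.  242.6]
 [270.7 245.8]]
[[ 77  77  74  73  75  90 121 145 138 118  82  75  99 127 141 132 117  92
   74  74]
 [ 77  74  73  74 101 157 202 219 214 193 121  79  77  96 120 139 143 123
   94  82]
 [ 73  74  92 121 164 217 238 238 237 231 170 121  88  74  90 121 147 148
  129 115]
 [ 69 101 158 201 223 234 234 221 214 230 214 195 147  90  75 101 148 171
  159 138]
 [114 167 219 239 236 215 192 161 153 191 218 233 210 146  98 121 170 190
  181 158]
 [203 227 239 242 224 168 128 112 100 124 183 235 237 209 153 146 183 198
  195 175]
 [240 241 243 238 193 121  97  94  77  73 147 234 241 234 198 151 166 189
  186 163]
 [243 242 239 219 147  80  79  72  53  52 135 230 239 229 192 130 129 152
  143 116]
 [239 236 208 156  91  54  54  49  36  47 125 216 221 183 134  85  83  97
   87  72]
 [229 194 133  77  50  43  42  38  33  43 116 199 194 123  61  42  50  60
   65  73]
 [213 166  88  41  37  43  43  36  33  38  98 176 183 121  59  35  48  74
   96 104]
 [191 189 135  72  40
[... 2425 characters left out ...]
 177 218
  230 229]
 [120 119 117 120 140 175 185 154 100  55  38  30  22  20  28  81 169 224
  232 230]
 [120 119 120 118 119 137 168 185 177 120  51  17  15  26  55 114 196 231
  232 230]
 [121 120 120 119 118 120 136 169 200 181  91  27  34  61  95 136 190 228
  232 231]
 [122 122 119 117 118 117 118 134 170 181 123  62  74 102 119 130 156 205
  230 231]
 [120 120 121 119 120 117 119 119 131 149 137 105 108 121 126 126 143 199
  231 235]
 [112 122 122 121 118 120 117 118 117 125 134 126 124 127 127 125 139 189
  231 235]
 [ 92 114 121 121 120 119 118 119 117 119 123 125 127 127 124 130 145 179
  221 222]
 [ 68  91 112 118 120 122 120 120 117 117 117 120 124 126 130 154 191 201
  196 173]]
```

The thumb's top moved from about (267,243) to (271,246), as predicted for 16.5 mm of travel, so it is at the far end and stays there. Now I'll regrasp the handle.

Run:
```python
from h import *
for z in(.16,.096):rel(f2w([-.085,.035,z]),Rt(F0[2]))
```

```text
xyz [0.0053 0.036  0.0574] rot [ 0.0106 -0.0004  0.0062]
xyz [0.0053 0.0354 0.1213] rot [ 0.0106 -0.0004  0.0062]
```

Call:
carry_out --plan '[{"rot":[0,0,0],"xyz":[0.002,0.03,0],"grip":120},{"rot":[0,0,0],"xyz":[0.002,0.03,0],"grip":120},{"rot":[0,0,0],"xyz":[0.002,0.03,0],"grip":120},{"rot":[0,0,0],"xyz":[0.002,0.03,0],"grip":120},{"rot":[0,0,0],"xyz":[0.002,0.03,0],"grip":120}]'

```text
clock: 16.12
tool_pos: [0.4927, -0.1468, 0.2118]
eef_rot: [0.613, 0.79, -0.001, -0.0]
contact_force: [-0.3, 0.3, 0.5]
opening: 0.359
finger_force: 0.0
```

Run:
```python
from h import *
show();rel(f2w([-.085,.035,.096]),Rt(F0[2]))
```

```text
16.1167 [ 0.4927 -0.1468  0.2118] F [-0.32  0.31  0.51] M [-0.08  0.01 -0.01] 0.3585000265296877 0.0
xyz [0.0112 0.0146 0.1158] rot [-0.0015  0.0004 -0.0022]
```

Call:
carry_out --plan '[{"rot":[0,0,0],"xyz":[0.011,0.015,0],"grip":110},{"rot":[0,0,0],"xyz":[0.011,0.015,0.03],"grip":110},{"rot":[0,0,0],"xyz":[0.011,0.015,0.06],"grip":110},{"rot":[0,0,0],"xyz":[0.011,0.015,0.09],"grip":110},{"rot":[0,0,0],"xyz":[0.011,0.015,0.116],"grip":110},{"rot":[0,0,0],"xyz":[0.011,0.015,0.116],"grip":110},{"rot":[0,0,0],"xyz":[0.011,0.015,0.116],"grip":255},{"rot":[0,0,0],"xyz":[0.011,0.015,0.116],"grip":255}]' --squeeze 20

```text
clock: 16.78
tool_pos: [0.5059, -0.1318, 0.097]
eef_rot: [0.613, 0.79, 0.0, 0.001]
contact_force: [0.6, 0.4, -0.5]
opening: 0.442
finger_force: 0.0
```

Call:
carry_out --plan '[{"rot":[0,0,0],"xyz":[0,0,0],"grip":255},{"rot":[0,0,0],"xyz":[0,0,0],"grip":255},{"rot":[0,0,0],"xyz":[0,0,0],"grip":255},{"rot":[0,0,0],"xyz":[0,0,0],"grip":255}]'

```text
clock: 17.12
tool_pos: [0.5032, -0.1321, 0.0968]
eef_rot: [0.613, 0.79, -0.002, -0.001]
contact_force: [-4.5, -0.6, 7.7]
opening: 0.147
finger_force: 20.0
```

Call:
carry_out --plan '[{"rot":[0,0,0],"xyz":[0,0.0005,-0.003],"grip":255},{"rot":[0,0,0],"xyz":[0,0.001,-0.006],"grip":255},{"rot":[0,0,0],"xyz":[0,0.002,-0.009],"grip":255},{"rot":[0,0,0],"xyz":[0,0.003,-0.012],"grip":255},{"rot":[0,0,0],"xyz":[0,0.003,-0.012],"grip":255}]'

```text
clock: 17.53
tool_pos: [0.5062, -0.1312, 0.1082]
eef_rot: [0.613, 0.79, -0.002, -0.002]
contact_force: [-5.9, -3.4, -1.9]
opening: 0.147
finger_force: 20.0
```

The cover is free again. I'll repeat the same arc.

Call:
carry_out --plan '[{"rot":[0,0,0],"xyz":[0,0.004,-0.011],"grip":255},{"rot":[0,0,0],"xyz":[0,0.009,-0.023],"grip":255},{"rot":[0,0,0],"xyz":[0,0.014,-0.033],"grip":255},{"rot":[0,0,0],"xyz":[0,0.02,-0.044],"grip":255},{"rot":[0,0,0],"xyz":[0,0.027,-0.054],"grip":255},{"rot":[0,0,0],"xyz":[0,0.035,-0.064],"grip":255},{"rot":[0,0,0],"xyz":[0,0.042,-0.073],"grip":255},{"rot":[0,0,0],"xyz":[0,0.051,-0.082],"grip":255}]'

```text
clock: 18.2
tool_pos: [0.5526, -0.1197, 0.1903]
eef_rot: [0.613, 0.79, -0.004, -0.004]
contact_force: [-12.2, -4.6, 7.5]
opening: 0.147
finger_force: 20.0
```

Call:
carry_out --plan '[{"rot":[0,0,0],"xyz":[0,0.008,-0.009],"grip":255},{"rot":[0,0,0],"xyz":[0,0.017,-0.016],"grip":255},{"rot":[0,0,0],"xyz":[0,0.026,-0.024],"grip":255},{"rot":[0,0,0],"xyz":[0,0.036,-0.03],"grip":255},{"rot":[0,0,0],"xyz":[0,0.046,-0.036],"grip":255},{"rot":[0,0,0],"xyz":[0,0.057,-0.041],"grip":255},{"rot":[0,0,0],"xyz":[0,0.068,-0.046],"grip":255},{"rot":[0,0,0],"xyz":[0,0.079,-0.049],"grip":255}]'

```text
clock: 18.87
tool_pos: [0.6348, -0.0993, 0.2411]
eef_rot: [0.613, 0.79, -0.001, 0.001]
contact_force: [-3.5, -3.3, 5.9]
opening: 0.151
finger_force: 20.0
```

Call:
carry_out --plan '[{"rot":[0,0,0],"xyz":[0,0,0],"grip":255},{"rot":[0,0,0],"xyz":[0,0,0],"grip":255},{"rot":[0,0,0],"xyz":[0,0,0],"grip":255},{"rot":[0,0,0],"xyz":[0,0,0],"grip":255}]'

```text
clock: 19.2
tool_pos: [0.6355, -0.0992, 0.241]
eef_rot: [0.613, 0.79, 0.0, 0.002]
contact_force: [-2.5, -2.7, 5.4]
opening: 0.152
finger_force: 20.0
```

Run:
```python
from h import *
ang()
b=cv2.cvtColor(r.snapshot("side"),cv2.COLOR_RGB2GRAY)
print(b[240:256:2,262:278])
# cover's far/near front corners: predicted pixels at 55/60/65 deg, and side image change vs. earlier 60 deg view
c=cam("side")
p0=cv2.imread('pics/b.png',0).astype(int);d=abs(b.astype(int)-p0)
for n,P in(("jar",[.511,-.357,.06]),("reel",[.662,-.309,.042]),("flux",[.564,.012,.1])):
    u,v=proj(c,P)[0].astype(int);print(n,np.median(d[v-4:v+8,u-5:u+6]))
```

```text
19.2 [ 0.6355 -0.0992  0.241 ] F [-2.51 -2.65  5.44] M [-0.7   0.63 -0.06] 0.1516611914138207 20.004335045814514
fix 0.0506555158454317 0.03426603289296108 r 0.20101331131654643 deg 60.11474653237285
[[ 92 120 161 215 236 239 240 235 207 173 143 135 147 151 132 101]
 [219 238 238 238 238 237 237 237 238 237 234 201 150 133 146 152]
 [241 240 235 212 207 232 237 237 234 219 225 235 233 192 120 123]
 [206 157 105  60  58 117 182 188 155 117 115 140 140 102  50  46]
 [ 88  39  31  32  31  36  56  79  90  77  58  44  32  31  60 116]
 [183 135  70  36  32  36  45  47  47  38  32  46 100 156 183 206]
 [142 173 180 151  93  44  42  44  43  36  32  46  99 166 201 213]
 [120 120 141 174 186 152 101  53  37  28  23  19  28  83 169 224]]
jar 1.0
reel 97.0
flux 12.0
```

```bash
python3 -c "
from plant import r
print(r.finish_job())"
```

```text
the job is handed in; nothing more can be done
None
```

I handed the job in at 19.2 s with the cover held at about 60° by the handle: the tug showed it was caught, and the release is at its far end after a second push, because my first retreat had dragged it back.

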